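# Hold the spring clip open over the stock card

### The job

In the tool store, take the loose black spring clip off its parking tab by squeezing its two handles, and carry it to the wide, low stock card (not the tall, narrow one). Hold it upright and squeezed wide open astride the middle of that card's top edge, one jaw on each side and both clear of the card, jaw tips about 15 to 20 mm below the edge so that the clip does not sit on it, ready for a slip to be pushed in. Finish still holding it so, motionless and not letting it snap shut, and leave the tool holders and other things on the table where they are.

Things in the scene. Friction and masses are not known exactly. Their poses are not given: they have to be found in the camera images.
- clip: Loose black plastic spring clip, 85 mm tall, 30 mm wide along its y, about 80 g, parked upright: handles up, jaws down, gripping the tab's fin. Origin: between its two pivots, z up to the handles, x the way it opens and shuts (mirror-image levers at +x and -x). A solid bridge between the levers reaches 8 mm below the origin and rests on the fin: squeeze, then lift straight up 40 mm or more.
- clip_handles (a point): Point fixed to the clip between its handles, 30 mm above the clip's origin. Handles: flat plates from 8 to 45 mm above the origin, 28 mm wide. Parked they splay upwards: over the outside 62 mm at the top, about 40 mm at the bottom. Squeezed fully they stop with outer faces parallel, 32 mm apart. Takes 3 N at the tips to begin, up to 8 N for full gape; 15 to 20 N holds it firmly on the stop.
- clip_mouth (a point): Point fixed to the clip, midway between the jaw tips, 40 mm below the clip's origin along its z. Between the jaws inside: 4 mm when parked; at full gape 31 mm at the tips and about 20 mm at 17 mm above the tips.
- lever_a (a joint): Opening of the clip's +x lever in rad: 0 jaws parallel and 4 mm apart (parked on the fin), 0.34 full gape (stop), slightly negative when shut on nothing. Sprung shut. The other lever mirrors it.
- tab: Parking tab, fixed: dark steel foot 70 x 80 x 18 mm with an upright steel fin 4 mm thick (along its x) and 60 mm wide (along its y), fin top 65 mm above the table. Origin: centre of its underside. The clip starts on it.
- wide_stand: Fixed stand with the wide, low stock card: aluminium foot 60 x 152 x 18 mm, a lip to 28 mm height, and an upright stiff pale card 3 mm thick (along its x), 140 mm wide (along its y), top edge 110 mm above the table. Origin: centre of its underside.
- card_edge (a point): Middle of the top edge of the wide card, axes as the stand's: x across the card's faces, y along the edge, z up.
- tall_stand: Fixed stand with the tall, narrow card: foot 60 x 102 x 18 mm, card 3 mm thick (x), 90 mm wide (y), top edge 145 mm above the table, with a small steel clip fixed on it reaching 156 mm. Not to be used. Origin: centre of its underside.
- holder1: Dark steel turning-tool holder lying on the far part of the table, about 137 to 150 mm long along x, 20 to 25 mm square; bystander, leave alone. Origin: under its shank's centre.
- holder2: Dark steel turning-tool holder lying on the far part of the table, about 137 to 150 mm long along x, 20 to 25 mm square; bystander, leave alone. Origin: under its shank's centre.
- holder3: Dark steel turning-tool holder lying on the far part of the table, about 137 to 150 mm long along x, 20 to 25 mm square; bystander, leave alone. Origin: under its shank's centre.
- holder4: Dark steel turning-tool holder lying near the robot on its left, 122 mm long along its x, 20 mm square; bystander, leave alone. Origin: under its shank's centre.
- taper1: Steel milling taper standing at the far right, 48 mm across, 100 mm tall; bystander, leave alone. Origin: centre of its underside.
- taper2: Steel milling taper standing near the robot on its right, 48 mm across, 85 mm tall; bystander, leave alone. Origin: centre of its underside.
- insertbox: Small blue insert box at the far left, 75 x 45 x 24 mm; bystander, leave alone. Origin: centre of its underside.
Mind the look-alikes: they are no part of the job. Leave any orange look-alike of the clip alone. What is shaped like the tab but pink or purple is not meant.

How it is judged:
By the outcome, as a careful person would: the job done as asked, in the order asked, and still so for the second after the job is handed in, while the arm keeps its last pose, push and grip.
It also fails if it takes over 34 s, if anything falls off the work surface, if the arm or the gripper's body presses on something with over 40 N, if the wrist force passes 120 N, or if a joint passes its speed limit or range.

### The arm

A 6-joint arm with a two-finger parallel gripper is mounted at the origin on the work surface. World frame = base frame: x ahead of the robot, y to its left, z up, the work surface at z = 0. Lengths are in m, angles in degrees, forces in N, time in s.
With the tool pointing down it reaches from about 0.25 to 0.775 m from the base axis. Payload 4 kg.
Tool frame: the origin (TCP) lies on the mounting face of the last link; the fingertips stand 199 mm ahead of it and the grasp point (between the pads) lies 180 mm ahead of it; z points along the fingers, y is the direction in which the jaws open and shut (so a half turn about z gives the same grasp; the last joint's range is limited). The gripper opens to 94 mm and grips with 3 to 60 N. Pads are 16 mm wide; open, the fingers measure 119 mm over their backs; the gripper's body (75 mm by 177 mm) begins 78 mm behind the grasp point.
Start: joints at [-74.376, 4.996, 78.535, -0, 96.463, -5.907], TCP at [0.202, -0.512, 0.405] pointing down, gripper open.
Joint ranges: [-177.83, 177.83], [-43.37, 116.18], [15.69, 146.23], [-61.86, 241.86], [9.47, 152.12], [-147.06, 147.06]. Speed limits (degrees/s): [159.86, 159.86, 180, 180, 180, 180].

### API

Orientations are given as a 3x3 rotation matrix whose columns are the frame's x, y, z axes.
In Python, from plant import * gives the robot as it stands. The module is installed in compiled form; this text tells all that it offers.
- The arm moves only by the tool apply_moves, never from a script. Its argument "deltas" is a list of rows, each an object of numbers: "x", "y", "z": the shift along the tool's x, y, z in mm; "rx", "ry", "rz": the turn, a rotation vector about the tool's x, y, z in degrees; "hand": the opening in per cent of the stroke, from 0 (shut) to 100 (fully open). A call has 1 to 20 rows; each row shifts and turns the pose as measured when the row begins, along the tool's axes as they then stand; what a row does not reach is not made up. A row lasts 1/12 s, in which the tool goes at most 41.7 mm and 7.16 degrees, less where a joint would pass 70% of its speed; a pose out of reach is approached as far as the arm can. A call with a gripper value outside its range is refused whole. The fingers move at their own pace and stop on an object; "squeeze" is the grip in N (left out, the last holds). Time passes only in rows, so rows that do not move let the fingers close. It gives the time, the measured TCP pose, the force and the opening at its end, in the units of the state.
- get_state(): the state, without advancing time (a new reading comes with each control period).
- grab_frame(name): name is "scene" or "side" or "wrist"; returns (picture, depth): 384x512x3 uint8, blue, green, red; 384x512 float32, m along the optical axis (not along the pixel's ray), 0 where there is no reading.
- camera_info(name): a dict with "fx", "fy", "cx", "cy" (pixels), "rvec" (rotation vector, rad) and "tvec" (3), from world to camera coordinates, as OpenCV has them. Camera axes: x right, y down, z forward; pixel columns grow to the right and rows downward; lengths in m; the calibration is good to about 2 mm. A picture is of the moment at which its call begins: read the wrist's pose just before it. camera_info takes no time and is no camera call; for the wrist camera it gives the pose at the moment of the call.
- job_done(): hands the job in, once; it reports no verdict.
Trained networks look in the newest picture that a camera, given by its name, has taken for a name from the list of things; names that differ only in an ending like _2 or _b are one class to them, and where a whole thing is asked for, a point or a joint stands for the part that bears it (a point fixed in the world has none). Each returns a list of dicts, best first, with "conf" (0 to 1); they miss things now and then, are a little off and sometimes report something else, mostly with a low value. They report only what shows in the picture. A call takes as long as a camera call. They do not tell look-alikes from the thing itself.
- spot_in(camera, thing): "xyz" ([x, y, z] in m, in world coordinates, good to about 4 mm: the middle of the surface that is visible of it).
- trace(camera, thing): "pixels" (384x512 bool, what is visible of it).
- place_of(camera, thing): "xyz" ([x, y, z] in m, in world coordinates, good to about 4 mm: a listed point, or the origin of a listed thing).
The state is a dict: "clock": time; "qpos": joint angles; "qvel": joint speeds; "joint_torque": joint torques, N m; "tcp_pos": TCP position; "tool_rot": TCP orientation; "force": force on the tool from outside, world axes, zero at the start; "moment": the same for the moment, N m; "opening": opening from 0.0 (shut) to 1.0 (fully open).
Only numpy, scipy, OpenCV 4.12 (cv2) and the standard library are available. Lean on these libraries where they do the work, as an engineer would, in place of code of your own. Each camera call takes 0.05 s, during which the arm holds its last target. There are 200 camera calls.

## Working session

There is one attempt and no reset: what is moved stays moved. The work goes in short steps, Python scripts to look and compute and a tool call to move; the robot and the scene stay as the last step left them, time stands still between calls to the robot, and variables do not carry over. Pictures are saved under pics/ and viewed, about 8 in all and at most 12, crops included, and the job is handed in when it is done.

Besides the shell and the picture viewer there is one more tool, called after "Request:" by a JSON object that holds its "api" and its "payload". apply_moves: Moves the arm, as the interface text tells. Its arguments: {"type":"object","properties":{"deltas":{"type":"array","items":{"type":"object","properties":{"x":{"type":"number"},"y":{"type":"number"},"z":{"type":"number"},"rx":{"type":"number"},"ry":{"type":"number"},"rz":{"type":"number"},"hand":{"type":"number"}}}},"squeeze":{"type":"number"}},"required":["deltas"]}

```bash
mkdir -p pics; cat > h.py <<'E'
from plant import *
import numpy as np, cv2
def cam(n):
    c=camera_info(n); R,_=cv2.Rodrigues(np.array(c["rvec"],float)); return c,R,np.array(c["tvec"],float).ravel()
def proj(n,p):
    c,R,t=cam(n); q=R@np.array(p)+t; return np.round([c["fx"]*q[0]/q[2]+c["cx"],c["fy"]*q[1]/q[2]+c["cy"]],1)
def cloud(n,d,ci=None):
    c,R,t=ci or cam(n); v,u=np.mgrid[0:384,0:512]
    P=np.stack([(u-c["cx"])/c["fx"]*d,(v-c["cy"])/c["fy"]*d,d],-1); return (P-t)@R
E
python3 - <<'E'
from h import *
np.set_printoptions(precision=4,suppress=True)
ims=[]
for n in ["scene","side"]:
    im,d=grab_frame(n); np.savez(f"{n}0.npz",im=im,d=d); cv2.imwrite(f"pics/{n}0.png",im)
    for th in ["clip","tab","wide_stand","card_edge","tall_stand"]:
        for r in place_of(n,th)[:3]: print(n,th,np.array(r["xyz"]),round(r["conf"],2),proj(n,r["xyz"]))
print(get_state())
E
```

```text
scene clip [0.4432 0.0422 0.0364] 0.52 [226.7 174.8]
scene clip [ 0.7428  0.2609 -0.0019] 0.31 [366.2 184.7]
scene tab [ 0.5653  0.0237 -0.0042] 0.87 [260.3 211.9]
scene tab [ 0.5362 -0.1064 -0.0044] 0.65 [219.5 242.1]
scene wide_stand [0.5441 0.3107 0.0009] 0.84 [313.2 138.9]
scene wide_stand [0.5582 0.0338 0.0728] 0.58 [261.1 190.8]
scene card_edge [0.5453 0.3062 0.1146] 0.83 [317.7 111.7]
scene tall_stand [ 0.574  -0.2865  0.0036] 0.89 [181.6 307.3]
side clip [0.4406 0.0464 0.0391] 0.88 [304.9 226.1]
side clip [0.7413 0.2618 0.0008] 0.64 [144.5 275.5]
side clip [0.5625 0.0342 0.0745] 0.59 [256.4 203. ]
side tab [ 0.5651  0.0282 -0.004 ] 0.73 [256.1 228. ]
side tab [ 0.3383 -0.089   0.001 ] 0.71 [351.1 215.2]
side tab [ 0.5324 -0.1055  0.0016] 0.56 [280.7 201. ]
side wide_stand [ 0.5386  0.3051 -0.0017] 0.9 [228.7 312.5]
side card_edge [0.5379 0.3041 0.1073] 0.64 [227.  268.4]
side tall_stand [ 0.5642 -0.2884 -0.001 ] 0.84 [283.8 171.3]
{'clock': 0.6, 'qpos': array([-74.3746,   4.9937,  78.5345,   0.0009,  96.4617,  -5.9067]), 'qvel': array([-0.0061,  0.0199, -0.0654,  0.0414, -0.0339,  0.0252]), 'joint_torque': array([ -0.0008, -33.978 , -30.2416,   0.0717,   0.0236,  -0.    ]), 'tcp_pos': array([ 0.2019, -0.5116,  0.4047]), 'tool_rot': array([[ 0.9302,  0.367 ,  0.0001],
       [ 0.367 , -0.9302, -0.0002],
       [-0.    ,  0.0002, -1.    ]]), 'force': array([ 0.661 , -0.2614,  0.1831]), 'moment': array([-0.0068,  0.0539,  0.0365]), 'opening': 1.0015900559683675}
```

```bash
python3 - <<'E'
import cv2,numpy as np
a=cv2.imread("pics/scene0.png");b=cv2.imread("pics/side0.png")
cv2.imwrite("pics/m1.png",np.vstack([np.hstack([a[60:350,100:500],b[110:400,90:490]]),]))
E
```

```text
Traceback (most recent call last):
ValueError: all the input array dimensions except for the concatenation axis must match exactly, but along dimension 0, the array at index 0 has size 290 and the array at index 1 has size 274
```

```bash
python3 - <<'E'
import cv2,numpy as np
a=cv2.imread("pics/scene0.png");b=cv2.imread("pics/side0.png")
cv2.imwrite("pics/m1.png",np.hstack([a[70:350,100:500],b[104:384,90:490]]))
E
```

```text
(no output)
```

View pics/m1.png

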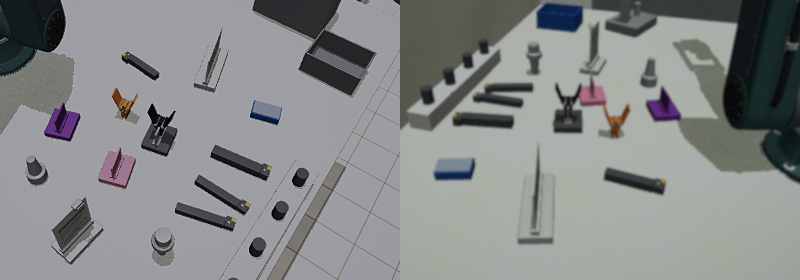

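The black clip, scene pixel (262,190), stands on the dark tab at (260,210). Look-alikes: orange clip at (225,172), pink tab at (218,240), purple tab at (163,193). The wide card is at (313,130); the tall one with the steel clip, at (178,295), is not to be used. Next I get the yaws from depth.

```bash
python3 - <<'E'
from h import *
np.set_printoptions(precision=4,suppress=True)
S={}
for n in ["scene","side"]:
    f=np.load(f"{n}0.npz"); P=cloud(n,f["d"]); P[f["d"]==0]=9; S[n]=(P,f["im"])
    for nm,c,r,z0,z1 in [("card",(.541,.306),.09,.04,.118),("foot",(.541,.306),.09,.012,.022),("fin+clip",(.564,.03),.04,.03,.06),("tabfoot",(.564,.03),.06,.012,.022),("handles",(.564,.03),.045,.083,.125)]:
        m=(np.hypot(P[...,0]-c[0],P[...,1]-c[1])<r)&(P[...,2]>z0)&(P[...,2]<z1)
        q=P[m]; 
        if len(q)<8: print(n,nm,len(q)); continue
        (cx,cy),(w,h),a=cv2.minAreaRect((q[:,:2]*1000).astype(np.float32))
        e,V=np.linalg.eigh(np.cov(q[:,:2].T)); v=V[:,1]
        print(n,nm,len(q),"med",np.median(q,0),"rect",round(cx,1),round(cy,1),round(w,1),round(h,1),round(a,1),"pc1 ang",round(np.degrees(np.arctan2(v[1],v[0])),1),"sd",np.sqrt(e)*1000,"zmax",q[:,2].max())
a,b=S["scene"][1],S["side"][1]
A=cv2.resize(a[150:240,210:310],(400,360),interpolation=2);B=cv2.resize(b[175:265,205:305],(400,360),interpolation=2)
cv2.imwrite("pics/m2.png",np.hstack([A,B]))
E
```

```text
scene card 193 med [0.5439 0.2936 0.0846] rect 539.8 303.7 4.2 142.9 16.7 pc1 ang 106.7 sd [ 0.876  43.2396] zmax 0.11345178612022058
scene foot 633 med [0.5455 0.2896 0.0176] rect 540.0 303.3 60.4 155.0 16.9 pc1 ang 105.8 sd [19.9718 45.4783] zmax 0.021951238206220053
scene fin+clip 53 med [0.5669 0.0165 0.0455] rect 562.7 17.8 44.7 15.7 88.2 pc1 ang 96.2 sd [ 3.1366 11.1065] zmax 0.059707625669266164
scene tabfoot 568 med [0.5701 0.0149 0.0177] rect 560.9 23.6 70.3 81.0 15.5 pc1 ang 61.8 sd [20.3505 23.9971] zmax 0.021923862384856194
scene handles 157 med [0.5402 0.0276 0.1024] rect 558.1 31.7 61.0 29.7 14.4 pc1 ang -167.7 sd [ 8.9494 22.2066] zmax 0.11695433745273437
side card 364 med [0.5327 0.33   0.0873] rect 540.0 309.0 3.5 142.5 16.9 pc1 ang 106.7 sd [ 0.9527 42.6758] zmax 0.11108593803971245
side foot 1600 med [0.5354 0.3265 0.0166] rect 539.7 310.3 60.0 153.4 16.8 pc1 ang 106.2 sd [19.6256 44.6538] zmax 0.02198088379696412
side fin+clip 71 med [0.5538 0.0518 0.0476] rect 555.2 50.1 16.5 16.4 64.8 pc1 ang -162.8 sd [3.9371 4.7115] zmax 0.05996375276049556
side tabfoot 472 med [0.5563 0.04   0.0162] rect 560.5 32.5 68.7 80.1 15.0 pc1 ang 99.1 sd [21.3044 23.6683] zmax 0.021759252749817597
side handles 114 med [0.5738 0.0428 0.1005] rect 558.7 37.4 59.0 32.1 17.6 pc1 ang -165.7 sd [ 9.5166 23.8489] zmax 0.11382200472278574
```

View pics/m2.png

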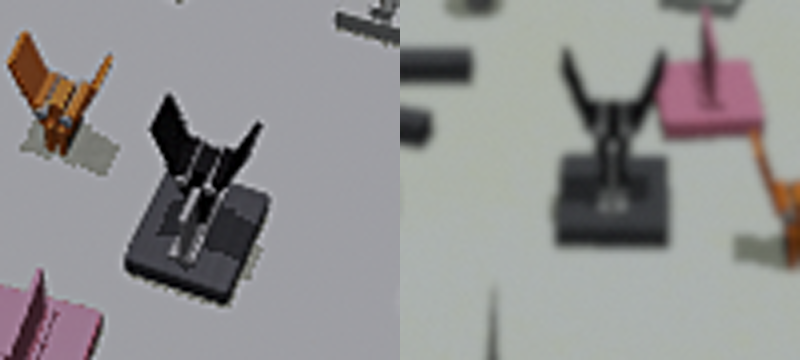

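```bash
cat >> h.py <<'E'
from scipy.spatial.transform import Rotation as Ro
def Rdown(yaw):  # tool y along yaw (deg), z down
    c,s=np.cos(np.radians(yaw)),np.sin(np.radians(yaw)); y=np.array([c,s,0]);z=np.array([0,0,-1.]); return np.stack([np.cross(y,z),y,z],1)
def plan(p,R,n):
    s=get_state(); p0=np.array(s["tcp_pos"]);R0=np.array(s["tool_rot"])
    w=Ro.from_matrix(R0.T@R).as_rotvec()/n; cur=R0
    for i in range(n):
        d=cur.T@((np.array(p)-p0)/n)*1000
        print('{"x":%.1f,"y":%.1f,"z":%.1f,"rx":%.2f,"ry":%.2f,"rz":%.2f},'%(*d,*np.degrees(w)),end=""); cur=cur@Ro.from_rotvec(w).as_matrix()
    print()
E
python3 - <<'E'
from h import *
print(get_state()["clock"]); plan([.5584,.0345,.39],Rdown(15.2),18)
E
```

```text
0.6
{"x":29.6,"y":-21.0,"z":0.8,"rx":0.00,"ry":0.00,"rz":-4.65},{"x":31.2,"y":-18.5,"z":0.8,"rx":0.00,"ry":0.00,"rz":-4.65},{"x":32.6,"y":-15.9,"z":0.8,"rx":0.00,"ry":0.00,"rz":-4.65},{"x":33.7,"y":-13.2,"z":0.8,"rx":0.00,"ry":0.00,"rz":-4.65},{"x":34.7,"y":-10.4,"z":0.8,"rx":0.00,"ry":0.00,"rz":-4.65},{"x":35.4,"y":-7.6,"z":0.8,"rx":0.00,"ry":0.00,"rz":-4.65},{"x":35.9,"y":-4.7,"z":0.8,"rx":0.00,"ry":0.00,"rz":-4.65},{"x":36.2,"y":-1.8,"z":0.8,"rx":0.00,"ry":0.00,"rz":-4.65},{"x":36.2,"y":1.2,"z":0.8,"rx":0.00,"ry":0.00,"rz":-4.65},{"x":36.0,"y":4.1,"z":0.8,"rx":0.00,"ry":0.00,"rz":-4.65},{"x":35.5,"y":7.0,"z":0.8,"rx":0.00,"ry":0.00,"rz":-4.65},{"x":34.9,"y":9.9,"z":0.8,"rx":0.00,"ry":0.00,"rz":-4.65},{"x":33.9,"y":12.7,"z":0.8,"rx":0.00,"ry":0.00,"rz":-4.65},{"x":32.8,"y":15.4,"z":0.8,"rx":0.00,"ry":0.00,"rz":-4.65},{"x":31.5,"y":18.0,"z":0.8,"rx":0.00,"ry":0.00,"rz":-4.65},{"x":29.9,"y":20.5,"z":0.8,"rx":0.00,"ry":0.00,"rz":-4.65},{"x":28.1,"y":22.8,"z":0.8,"rx":0.00,"ry":0.00,"rz":-4.65},{"x":26.2,"y":25.0,"z":0.8,"rx":0.00,"ry":0.00,"rz":-4.65},
```

Request:
{"api": "apply_moves", "payload": {"deltas": [{"x": 30, "y": -21, "z": 1, "rz": -4.6, "hand": 100}, {"x": 31, "y": -18, "z": 1, "rz": -4.6}, {"x": 33, "y": -16, "z": 1, "rz": -4.6}, {"x": 34, "y": -13, "z": 1, "rz": -4.6}, {"x": 35, "y": -10, "z": 1, "rz": -4.6}, {"x": 35, "y": -8, "z": 1, "rz": -4.6}, {"x": 36, "y": -5, "z": 1, "rz": -4.6}, {"x": 36, "y": -2, "z": 1, "rz": -4.6}, {"x": 36, "y": 1, "z": 1, "rz": -4.6}, {"x": 36, "y": 4, "z": 1, "rz": -4.6}, {"x": 35, "y": 7, "z": 1, "rz": -4.6}, {"x": 35, "y": 10, "z": 1, "rz": -4.6}, {"x": 34, "y": 13, "z": 1, "rz": -4.6}, {"x": 33, "y": 15, "z": 1, "rz": -4.6}, {"x": 31, "y": 18, "z": 1, "rz": -4.6}, {"x": 30, "y": 20, "rz": -4.6}, {"x": 28, "y": 23, "rz": -4.6}, {"x": 13, "y": 13, "rz": -3}, {}]}}

```text
schema error: expected keys x, y, z, rx, ry, rz, hand
```

```bash
cat > look.py <<'E'
from h import *
import sys
np.set_printoptions(precision=4,suppress=True)
def look(tag,things=()):
    s=get_state(); print(s["clock"],s["tcp_pos"],"yaw",np.degrees(np.arctan2(s["tool_rot"][1,1],s["tool_rot"][0,1])),s["force"],s["opening"])
    ci=cam("wrist"); im,d=grab_frame("wrist"); np.savez(f"w{tag}.npz",im=im,d=d,P=cloud("wrist",d,ci)); cv2.imwrite(f"pics/w{tag}.png",im)
    for th in things:
        for r in place_of("wrist",th)[:2]: print(th,np.array(r["xyz"]),round(r["conf"],2),proj("wrist",r["xyz"]))
    return im,d,cloud("wrist",d,ci)
def box(P,d,c,r,z0,z1,nm=""):
    m=(d>0)&(np.hypot(P[...,0]-c[0],P[...,1]-c[1])<r)&(P[...,2]>z0)&(P[...,2]<z1); q=P[m]
    if len(q)<8: print(nm,len(q)); return
    (cx,cy),(w,h),a=cv2.minAreaRect((q[:,:2]*1000).astype(np.float32)); e,V=np.linalg.eigh(np.cov(q[:,:2].T)); v=V[:,1]
    print(nm,len(q),"med",np.median(q,0),"rect",np.round([cx,cy,w,h,a],1),"pc1",round(np.degrees(np.arctan2(v[1],v[0])),1),"sd",np.sqrt(e)*1000,"zmax",q[:,2].max())
E
python3 - <<'E'
from look import *
im,d,P=look("1",["clip","clip_handles","tab"])
c=(.56,.034)
box(P,d,c,.045,.083,.13,"handles"); box(P,d,c,.045,.108,.13,"htop"); box(P,d,c,.06,.012,.022,"foot"); box(P,d,c,.045,.06,.08,"mid")
E
```

```text
0.6 [ 0.2019 -0.5116  0.4047] yaw -68.46775717330175 [ 0.661  -0.2614  0.1831] 1.0015900559683675
handles 0
htop 0
foot 0
mid 0
```

View pics/w1.png

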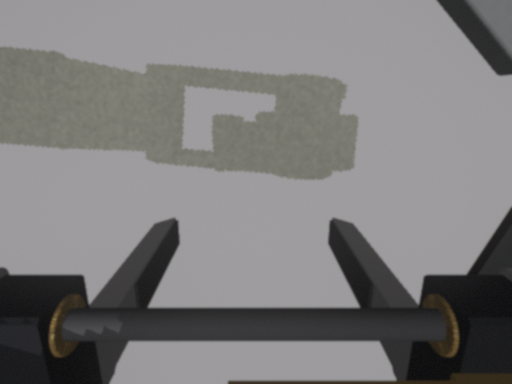

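The move was refused because every key is required. The picture shows only the bare table at the start pose, with the finger tips at about (170,225) and (335,225).

Request:
{"api": "apply_moves", "payload": {"deltas": [{"x": 30, "y": -21, "z": 1, "rx": 0, "ry": 0, "rz": -4.6, "hand": 100}, {"x": 31, "y": -18, "z": 1, "rx": 0, "ry": 0, "rz": -4.6, "hand": 100}, {"x": 33, "y": -16, "z": 1, "rx": 0, "ry": 0, "rz": -4.6, "hand": 100}, {"x": 34, "y": -13, "z": 1, "rx": 0, "ry": 0, "rz": -4.6, "hand": 100}, {"x": 35, "y": -10, "z": 1, "rx": 0, "ry": 0, "rz": -4.6, "hand": 100}, {"x": 35, "y": -8, "z": 1, "rx": 0, "ry": 0, "rz": -4.6, "hand": 100}, {"x": 36, "y": -5, "z": 1, "rx": 0, "ry": 0, "rz": -4.6, "hand": 100}, {"x": 36, "y": -2, "z": 1, "rx": 0, "ry": 0, "rz": -4.6, "hand": 100}, {"x": 36, "y": 1, "z": 1, "rx": 0, "ry": 0, "rz": -4.6, "hand": 100}, {"x": 36, "y": 4, "z": 1, "rx": 0, "ry": 0, "rz": -4.6, "hand": 100}, {"x": 35, "y": 7, "z": 1, "rx": 0, "ry": 0, "rz": -4.6, "hand": 100}, {"x": 35, "y": 10, "z": 1, "rx": 0, "ry": 0, "rz": -4.6, "hand": 100}, {"x": 34, "y": 13, "z": 1, "rx": 0, "ry": 0, "rz": -4.6, "hand": 100}, {"x": 33, "y": 15, "z": 1, "rx": 0, "ry": 0, "rz": -4.6, "hand": 100}, {"x": 31, "y": 18, "z": 0, "rx": 0, "ry": 0, "rz": -4.6, "hand": 100}, {"x": 30, "y": 20, "z": 0, "rx": 0, "ry": 0, "rz": -4.6, "hand": 100}, {"x": 15, "y": 12, "z": 0, "rx": 0, "ry": 0, "rz": -4.6, "hand": 100}, {"x": 0, "y": 0, "z": 0, "rx": 0, "ry": 0, "rz": -4.6, "hand": 100}, {"x": 0, "y": 0, "z": 0, "rx": 0, "ry": 0, "rz": 0, "hand": 100}]}}

```text
clock: 2.38
tcp_pos: [0.5312, 0.0201, 0.3893]
tool_rot: [[-0.313, 0.95, 0.007], [0.95, 0.313, -0.003], [-0.005, 0.006, -1.0]]
force: [0.0, 0.1, 0.2]
opening: 0.996
```

```bash
python3 - <<'E'
from look import *
im,d,P=look("2",["clip","clip_handles","tab"])
c=(.56,.034)
box(P,d,c,.045,.083,.13,"handles"); box(P,d,c,.045,.108,.13,"htop"); box(P,d,c,.06,.012,.022,"foot"); box(P,d,c,.045,.06,.08,"mid")
E
```

```text
2.3833 [0.5312 0.0201 0.3893] yaw 18.24282453001072 [0.0119 0.0825 0.2443] 0.9962785683341222
clip [0.4432 0.0377 0.042 ] 0.88 [178.1 131.1]
clip [0.5621 0.0329 0.0723] 0.7 [287.4 176.8]
clip_handles [0.445  0.0444 0.0649] 0.84 [176.5 127.2]
clip_handles [0.5578 0.0289 0.1008] 0.81 [285.2 186.9]
tab [ 0.536  -0.1086 -0.0034] 0.82 [227.3 253.5]
tab [ 0.3407 -0.0876  0.0008] 0.79 [ 81.4 197.9]
handles 1215 med [0.5756 0.0359 0.1042] rect [558.   33.7  61.8  28.4  14.8] pc1 -165.5 sd [ 8.4308 23.415 ] zmax 0.11606304728762998
htop 470 med [0.5804 0.0349 0.1133] rect [558.   33.7  61.8  28.2  14.8] pc1 -165.2 sd [ 8.3654 27.6416] zmax 0.11606304728762998
foot 1962 med [0.5504 0.0456 0.0171] rect [559.9  26.1  70.1  79.9  14.8] pc1 102.1 sd [22.3467 25.5237] zmax 0.021997474234366567
mid 1000 med [0.5592 0.035  0.0768] rect [558.4  25.7  33.5  60.2  10.9] pc1 103.9 sd [ 8.8294 12.8881] zmax 0.07998748376370199
```

View pics/w2.png

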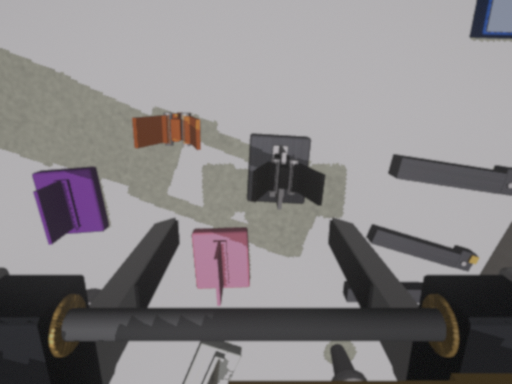

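The wrist view shows the black clip at (287,180) on the dark tab, the orange clip at (170,130) and the pink and purple tabs apart from it. The clip is at (0.558, 0.034) with yaw 14.8.

```bash
python3 - <<'E'
from h import *
plan([.558,.0337,.36],Rdown(14.8),2)
E
```

```text
{"x":3.3,"y":15.4,"z":14.9,"rx":0.17,"ry":0.15,"rz":1.53},{"x":3.7,"y":15.3,"z":14.8,"rx":0.17,"ry":0.15,"rz":1.53},
```

Request:
{"api": "apply_moves", "payload": {"deltas": [{"x": 3.3, "y": 15.4, "z": 15, "rx": 0.2, "ry": 0.15, "rz": 1.5, "hand": 100}, {"x": 3.7, "y": 15.3, "z": 15, "rx": 0.2, "ry": 0.15, "rz": 1.5, "hand": 100}, {"x": 0, "y": 0, "z": 0, "rx": 0, "ry": 0, "rz": 0, "hand": 100}, {"x": 0, "y": 0, "z": 0, "rx": 0, "ry": 0, "rz": 0, "hand": 100}]}}

```text
clock: 2.92
tcp_pos: [0.5576, 0.0301, 0.3616]
tool_rot: [[-0.244, 0.97, 0.003], [0.97, 0.244, -0.002], [-0.003, 0.002, -1.0]]
force: [-0.5, -0.5, 1.1]
opening: 1.0
```

```bash
python3 - <<'E'
from look import *
im,d,P=look("3",["clip_handles"])
c=(.56,.034)
box(P,d,c,.045,.083,.13,"handles"); box(P,d,c,.045,.108,.13,"htop"); box(P,d,c,.06,.012,.022,"foot")
plan([.558,.0337,.36],Rdown(14.8),1)
E
```

```text
2.9167 [0.5576 0.0301 0.3616] yaw 14.107064387627528 [-0.4854 -0.4883  1.106 ] 1.000036475863169
clip_handles [0.5549 0.0349 0.1045] 0.87 [252.4 194.6]
clip_handles [0.443  0.0436 0.0646] 0.75 [132.7 142.5]
handles 1509 med [0.5701 0.0349 0.1039] rect [557.9  33.6  61.7  28.5  14.9] pc1 -165.4 sd [ 8.4405 23.838 ] zmax 0.11608727116720746
htop 585 med [0.5788 0.0343 0.1133] rect [557.9  33.6  61.7  28.1  15. ] pc1 -165.6 sd [ 8.2559 27.7163] zmax 0.11608727116720746
foot 2098 med [0.5565 0.0482 0.0171] rect [559.9  26.   69.9  80.6  14.8] pc1 106.8 sd [21.3383 23.516 ] zmax 0.021992957698304703
{"x":3.4,"y":1.5,"z":1.7,"rx":0.16,"ry":0.14,"rz":-0.68},
```

Request:
{"api": "apply_moves", "payload": {"deltas": [{"x": 3.4, "y": 1.3, "z": 18, "rx": 0.15, "ry": 0.15, "rz": -0.8, "hand": 100}, {"x": 0, "y": 0, "z": 20, "rx": 0, "ry": 0, "rz": 0, "hand": 100}, {"x": 0, "y": 0, "z": 20, "rx": 0, "ry": 0, "rz": 0, "hand": 100}, {"x": 0, "y": 0, "z": 16, "rx": 0, "ry": 0, "rz": 0, "hand": 100}, {"x": 0, "y": 0, "z": 0, "rx": 0, "ry": 0, "rz": 0, "hand": 100}, {"x": 0, "y": 0, "z": 0, "rx": 0, "ry": 0, "rz": 0, "hand": 100}]}}

```text
clock: 3.52
tcp_pos: [0.5568, 0.0301, 0.2942]
tool_rot: [[-0.253, 0.967, 0.014], [0.967, 0.253, -0.001], [-0.005, 0.013, -1.0]]
force: [0.1, -0.3, 0.3]
opening: 1.002
```

```bash
python3 - <<'E'
from look import *
im,d,P=look("4",[])
c=(.56,.034)
box(P,d,c,.036,.1,.13,"handles"); box(P,d,c,.036,.108,.13,"htop")
plan([.558,.0337,.283],Rdown(14.8),1)
E
```

```text
3.5167 [0.5568 0.0301 0.2942] yaw 14.68595798602394 [ 0.1018 -0.2775  0.2514] 1.0015349495294954
handles 1765 med [0.5766 0.0352 0.1107] rect [557.9  33.8  61.9  28.6  15. ] pc1 -165.1 sd [ 8.4875 26.2565] zmax 0.1158126244361136
htop 1118 med [0.5785 0.0347 0.1132] rect [557.9  33.7  61.9  28.6  14.9] pc1 -165.2 sd [ 8.3818 27.6189] zmax 0.1158126244361136
{"x":3.2,"y":2.0,"z":11.3,"rx":0.73,"ry":0.28,"rz":-0.12},
```

View pics/w4.png

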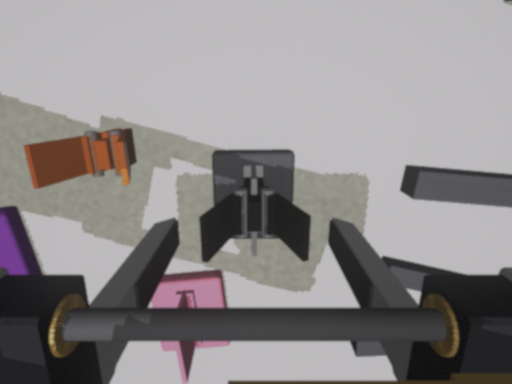

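Request:
{"api": "apply_moves", "payload": {"deltas": [{"x": 3.2, "y": 2, "z": 6, "rx": 0.7, "ry": 0.3, "rz": -0.1, "hand": 100}, {"x": 0.5, "y": 0, "z": 5, "rx": 0, "ry": 0, "rz": 0, "hand": 100}, {"x": 0, "y": 0, "z": 0, "rx": 0, "ry": 0, "rz": 0, "hand": 100}, {"x": 0, "y": 0, "z": 0, "rx": 0, "ry": 0, "rz": 0, "hand": 100}]}}

```text
clock: 3.9
tcp_pos: [0.5588, 0.0341, 0.2875]
tool_rot: [[-0.255, 0.967, 0.007], [0.967, 0.255, 0.0], [-0.002, 0.007, -1.0]]
force: [0.1, 0.2, 0.7]
opening: 1.0
```

```bash
python3 - <<'E'
from h import *
print(get_state()["tcp_pos"]);plan([.558,.0337,.283],Rdown(14.8),1)
E
```

```text
[0.55879045 0.0341151  0.28753278]
{"x":-0.2,"y":-0.9,"z":4.5,"rx":0.41,"ry":0.09,"rz":-0.04},
```

Request:
{"api": "apply_moves", "payload": {"deltas": [{"x": -0.2, "y": -0.8, "z": 5, "rx": 0.6, "ry": 0.1, "rz": 0, "hand": 100}, {"x": 0, "y": 0, "z": 0, "rx": 0, "ry": 0, "rz": 0, "hand": 75}, {"x": 0, "y": 0, "z": 0, "rx": 0, "ry": 0, "rz": 0, "hand": 60}, {"x": 0, "y": 0, "z": 0, "rx": 0, "ry": 0, "rz": 0, "hand": 50}, {"x": 0, "y": 0, "z": 0, "rx": 0, "ry": 0, "rz": 0, "hand": 40}, {"x": 0, "y": 0, "z": 0, "rx": 0, "ry": 0, "rz": 0, "hand": 20}, {"x": 0, "y": 0, "z": 0, "rx": 0, "ry": 0, "rz": 0, "hand": 20}, {"x": 0, "y": 0, "z": 0, "rx": 0, "ry": 0, "rz": 0, "hand": 20}, {"x": 0, "y": 0, "z": 0, "rx": 0, "ry": 0, "rz": 0, "hand": 20}, {"x": 0, "y": 0, "z": 0, "rx": 0, "ry": 0, "rz": 0, "hand": 20}, {"x": 0, "y": 0, "z": 0, "rx": 0, "ry": 0, "rz": 0, "hand": 20}, {"x": 0, "y": 0, "z": 0, "rx": 0, "ry": 0, "rz": 0, "hand": 20}], "squeeze": 18}}

```text
clock: 4.9
tcp_pos: [0.5587, 0.0339, 0.288]
tool_rot: [[-0.255, 0.967, 0.002], [0.967, 0.255, -0.001], [-0.001, 0.001, -1.0]]
force: [1.0, 0.0, -0.4]
opening: 0.336
```

```bash
python3 - <<'E'
from look import *
im,d,P=look("5",[])
c=(.56,.034)
box(P,d,c,.04,.1,.13,"handles")
for n in ["side"]:
    a,_=grab_frame(n); cv2.imwrite("pics/s5.png",np.hstack([cv2.resize(a[150:270,190:320],(390,360),interpolation=2),cv2.resize(im[100:350,100:410],(400,360))]))
E
```

```text
4.9 [0.5587 0.0339 0.288 ] yaw 14.791623384353544 [ 0.9889  0.0306 -0.42  ] 0.335814377972598
handles 2303 med [0.5496 0.0379 0.1179] rect [557.9  34.   55.9  28.7  15.7] pc1 -165.2 sd [ 7.0549 18.1875] zmax 0.12997391701492828
```

View pics/s5.png

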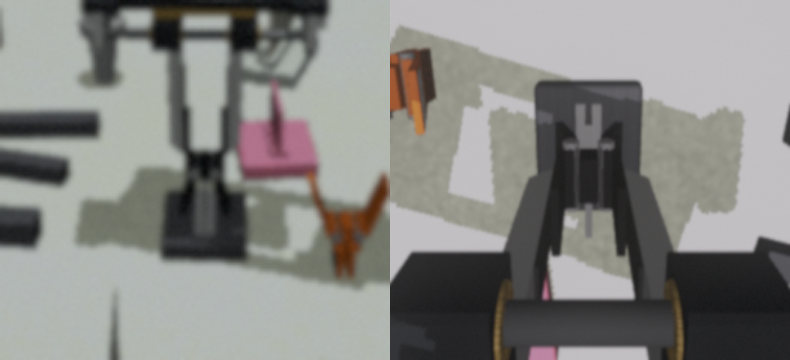

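Opening is 31.6 mm, so the clip is on its stop at full gape. The side view shows the jaws spread round the fin. Lifting straight up.

Request:
{"api": "apply_moves", "payload": {"deltas": [{"x": 0, "y": 0, "z": -8, "rx": 0, "ry": 0, "rz": 0, "hand": 20}, {"x": 0, "y": 0, "z": -12, "rx": 0, "ry": 0, "rz": 0, "hand": 20}, {"x": 0, "y": 0, "z": -15, "rx": 0, "ry": 0, "rz": 0, "hand": 20}, {"x": 0, "y": 0, "z": -18, "rx": 0, "ry": 0, "rz": 0, "hand": 20}, {"x": 0, "y": 0, "z": -20, "rx": 0, "ry": 0, "rz": 0, "hand": 20}, {"x": 0, "y": 0, "z": -20, "rx": 0, "ry": 0, "rz": 0, "hand": 20}, {"x": 0, "y": 0, "z": -20, "rx": 0, "ry": 0, "rz": 0, "hand": 20}, {"x": 0, "y": 0, "z": -20, "rx": 0, "ry": 0, "rz": 0, "hand": 20}, {"x": 0, "y": 0, "z": -12, "rx": 0, "ry": 0, "rz": 0, "hand": 20}, {"x": 0, "y": 0, "z": 0, "rx": 0, "ry": 0, "rz": 0, "hand": 20}, {"x": 0, "y": 0, "z": 0, "rx": 0, "ry": 0, "rz": 0, "hand": 20}], "squeeze": 20}}

```text
clock: 5.92
tcp_pos: [0.5583, 0.0338, 0.4407]
tool_rot: [[-0.255, 0.967, -0.004], [0.967, 0.255, -0.001], [-0.0, -0.004, -1.0]]
force: [-0.2, -0.1, -1.8]
opening: 0.335
```

```bash
python3 - <<'E'
from look import *
im,d,P=look("6",["clip","clip_mouth","card_edge"])
c=(.56,.034)
a,_=grab_frame("side")
for th in ["clip","clip_mouth","card_edge"]:
    for r in place_of("side",th)[:2]: print(th,np.array(r["xyz"]),round(r["conf"],2),proj("side",r["xyz"]))
cv2.imwrite("pics/s6.png",np.hstack([cv2.resize(a[120:270,190:320],(390,450),interpolation=2),cv2.resize(im[100:350,100:410],(400,450))]))
plan([.541,.3064,.425],Rdown(16.8),9)
E
```

```text
5.9167 [0.5583 0.0338 0.4407] yaw 14.761802201889317 [-0.2223 -0.104  -1.7545] 0.3348560090619853
clip [0.4407 0.0397 0.0406] 0.77 [163.7 135.4]
clip [0.5622 0.0312 0.2237] 0.67 [261.3 226.3]
clip_mouth [ 0.4423  0.0388 -0.0015] 0.78 [174.  132.7]
clip_mouth [0.555  0.0375 0.1871] 0.69 [254.2 198.7]
clip [0.56   0.0378 0.2244] 0.75 [257.1 146. ]
clip [0.442  0.0433 0.0377] 0.59 [304.5 225.7]
clip_mouth [ 0.4443  0.044  -0.0006] 0.88 [302.4 238.7]
clip_mouth [ 0.7348 -0.2024  0.0014] 0.58 [224.4 175.7]
card_edge [0.5392 0.3083 0.1067] 0.96 [225.5 270.1]
{"x":29.8,"y":5.9,"z":1.5,"rx":-0.05,"ry":-0.01,"rz":-0.23},{"x":29.8,"y":6.0,"z":1.5,"rx":-0.05,"ry":-0.01,"rz":-0.23},{"x":29.7,"y":6.1,"z":1.5,"rx":-0.05,"ry":-0.01,"rz":-0.23},{"x":29.7,"y":6.2,"z":1.5,"rx":-0.05,"ry":-0.01,"rz":-0.23},{"x":29.7,"y":6.3,"z":1.5,"rx":-0.05,"ry":-0.01,"rz":-0.23},{"x":29.7,"y":6.4,"z":1.5,"rx":-0.05,"ry":-0.01,"rz":-0.23},{"x":29.6,"y":6.6,"z":1.5,"rx":-0.05,"ry":-0.01,"rz":-0.23},{"x":29.6,"y":6.7,"z":1.5,"rx":-0.05,"ry":-0.01,"rz":-0.23},{"x":29.6,"y":6.8,"z":1.5,"rx":-0.05,"ry":-0.01,"rz":-0.23},
```

View pics/s6.png

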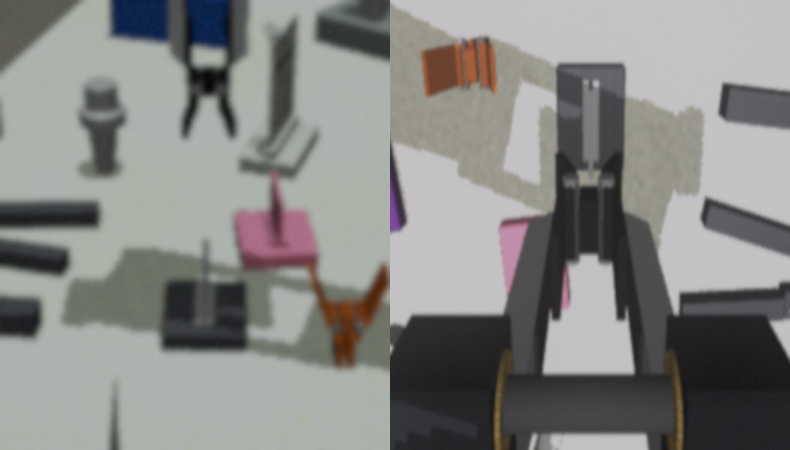

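The clip hangs wide open and clear of the fin at (205,90) in the left half; the tab stays put. Carrying it over the wide card.

Request:
{"api": "apply_moves", "payload": {"deltas": [{"x": 15, "y": 3, "z": 0, "rx": 0, "ry": 0, "rz": -0.2, "hand": 20}, {"x": 25, "y": 5, "z": 0, "rx": 0, "ry": 0, "rz": -0.2, "hand": 20}, {"x": 30, "y": 6, "z": 0, "rx": 0, "ry": 0, "rz": -0.3, "hand": 20}, {"x": 30, "y": 6, "z": 0, "rx": 0, "ry": 0, "rz": -0.3, "hand": 20}, {"x": 30, "y": 6, "z": 0, "rx": 0, "ry": 0, "rz": -0.3, "hand": 20}, {"x": 30, "y": 6, "z": 0, "rx": 0, "ry": 0, "rz": -0.3, "hand": 20}, {"x": 30, "y": 6, "z": 0, "rx": 0, "ry": 0, "rz": -0.2, "hand": 20}, {"x": 30, "y": 6, "z": 0, "rx": 0, "ry": 0, "rz": -0.2, "hand": 20}, {"x": 22, "y": 5, "z": 0, "rx": 0, "ry": 0, "rz": 0, "hand": 20}, {"x": 12, "y": 3, "z": 0, "rx": 0, "ry": 0, "rz": 0, "hand": 20}, {"x": 0, "y": 0, "z": 0, "rx": 0, "ry": 0, "rz": 0, "hand": 20}, {"x": 0, "y": 0, "z": 0, "rx": 0, "ry": 0, "rz": 0, "hand": 20}]}}

```text
clock: 7.32
tcp_pos: [0.5393, 0.3023, 0.4304]
tool_rot: [[-0.285, 0.958, -0.018], [0.959, 0.285, -0.006], [-0.001, -0.019, -1.0]]
force: [0.0, 0.5, -1.4]
opening: 0.334
```

```bash
python3 - <<'E'
from look import *
im,d,P=look("7",["clip","clip_mouth","card_edge"])
c=(.541,.306)
box(P,d,c,.09,.1,.118,"edge");box(P,d,c,.09,.04,.118,"card");box(P,d,c,.1,.012,.022,"foot")
box(P,d,get_state()["tcp_pos"],.04,.15,.25,"clip")
plan([.5405,.3064,.425],Rdown(16.8),1)
E
```

```text
7.3167 [0.5393 0.3023 0.4304] yaw 16.555585704699833 [ 0.043   0.5077 -1.4272] 0.3338740318261202
clip [0.5377 0.2975 0.2148] 0.96 [256.8 225.7]
clip_mouth [0.5363 0.3031 0.1768] 0.57 [257.4 199.1]
card_edge [0.5407 0.3011 0.1131] 0.85 [261.4 181.5]
edge 274 med [0.5316 0.332  0.1091] rect [532.5 329.5   2.   90.4  17. ] pc1 107.0 sd [ 0.7954 25.9881] zmax 0.11149267528501569
card 362 med [0.5321 0.3287 0.1089] rect [534.3 321.8   3.  106.2  16.9] pc1 106.6 sd [ 1.0537 27.1976] zmax 0.11149267528501569
foot 3510 med [0.5349 0.3234 0.0172] rect [539.3 306.   60.  151.   17. ] pc1 107.6 sd [19.6451 37.3841] zmax 0.02048876049089316
clip 2982 med [0.5339 0.3075 0.2214] rect [535.  301.1  55.5  35.   16.9] pc1 -163.2 sd [ 8.8153 12.4641] zmax 0.2499769170904556
{"x":5.2,"y":2.5,"z":6.0,"rx":-1.03,"ry":0.03,"rz":-0.40},
```

View pics/w7.png

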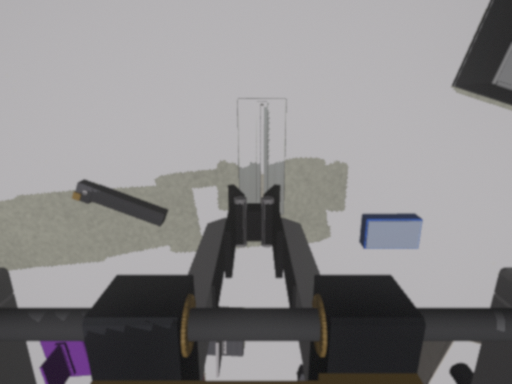

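The clip is astride in line above the card, whose edge runs from (265,100) to (258,200). I level the tool, centre it, then descend.

Request:
{"api": "apply_moves", "payload": {"deltas": [{"x": 3, "y": 1, "z": 0, "rx": -0.6, "ry": 0, "rz": -0.3, "hand": 20}, {"x": 1.5, "y": 0.5, "z": 0, "rx": -0.5, "ry": 0, "rz": -0.1, "hand": 20}, {"x": 0, "y": 0, "z": 0, "rx": 0, "ry": 0, "rz": 0, "hand": 20}, {"x": 0, "y": 0, "z": 0, "rx": 0, "ry": 0, "rz": 0, "hand": 20}, {"x": 0, "y": 0, "z": 0, "rx": 0, "ry": 0, "rz": 0, "hand": 20}]}}

```text
clock: 7.93
tcp_pos: [0.5409, 0.302, 0.4322]
tool_rot: [[-0.284, 0.959, 0.005], [0.959, 0.284, 0.0], [-0.001, 0.005, -1.0]]
force: [1.0, 0.6, -0.5]
opening: 0.333
```

```bash
python3 - <<'E'
from look import *
im,d,P=look("8",["clip_mouth"])
c=(.541,.306)
box(P,d,c,.09,.1,.118,"edge");box(P,d,c,.1,.012,.022,"foot")
s=get_state(); q=(P-s["tcp_pos"])@s["tool_rot"]*1000  # tool frame, mm
for z0,z1 in [(172,178),(178,186),(186,195)]:
    m=(d>0)&(q[...,2]>z0)&(q[...,2]<z1)&(abs(q[...,1])<30)&(abs(q[...,0])<20)
    k=q[m]; print(z0,len(k),"x",k[:,0].min(),k[:,0].max(),"y",k[:,1].min(),k[:,1].max()) if m.any() else None
print(s["tool_rot"][:,2]);plan([.5396,.306,.425],Rdown(16.9),1)
E
```

```text
7.9333 [0.5409 0.302  0.4322] yaw 16.495596498944444 [ 1.0036  0.6103 -0.4988] 0.33346924678786566
edge 299 med [0.5322 0.3279 0.1092] rect [533.3 326.    3.   97.4  16.6] pc1 107.3 sd [ 0.8526 28.3831] zmax 0.11083869009400985
foot 3363 med [0.5347 0.3257 0.0171] rect [537.  312.9  60.1 134.6  16.6] pc1 107.4 sd [19.2045 34.9288] zmax 0.02024627283810251
172 354 x -13.202558199052012 14.58458969100725 y -28.738872185901794 26.58854085342255
178 394 x -13.230502749498356 14.60957212244782 y -28.71371685118557 26.672752890850024
186 356 x -13.65525668991098 14.54023969525209 y -28.456669534804494 26.38609504353488
[ 0.0051  0.0004 -1.    ]
{"x":4.1,"y":-0.2,"z":7.2,"rx":0.28,"ry":0.06,"rz":-0.39},
```

Request:
{"api": "apply_moves", "payload": {"deltas": [{"x": 3, "y": 0, "z": 12, "rx": 0.2, "ry": 0, "rz": -0.2, "hand": 20}, {"x": 2, "y": 0, "z": 15, "rx": 0, "ry": 0, "rz": -0.2, "hand": 20}, {"x": 0, "y": 0, "z": 15, "rx": 0, "ry": 0, "rz": 0, "hand": 20}, {"x": 0, "y": 0, "z": 10, "rx": 0, "ry": 0, "rz": 0, "hand": 20}, {"x": 0, "y": 0, "z": 3, "rx": 0, "ry": 0, "rz": 0, "hand": 20}, {"x": 0, "y": 0, "z": 0, "rx": 0, "ry": 0, "rz": 0, "hand": 20}, {"x": 0, "y": 0, "z": 0, "rx": 0, "ry": 0, "rz": 0, "hand": 20}]}}

```text
clock: 8.62
tcp_pos: [0.539, 0.308, 0.3717]
tool_rot: [[-0.292, 0.956, -0.0], [0.956, 0.292, -0.001], [-0.001, -0.001, -1.0]]
force: [-0.1, -0.1, -0.8]
opening: 0.327
```

```bash
python3 - <<'E'
from look import *
im,d,P=look("9",["clip_mouth"])
c=(.541,.306)
box(P,d,c,.09,.1,.118,"edge");box(P,d,c,.1,.012,.022,"foot")
print(get_state()["tool_rot"][:,2]);plan([.5396,.306,.373],Rdown(16.9),1)
E
```

```text
8.6167 [0.539  0.308  0.3717] yaw 17.003114515568267 [-0.0995 -0.0711 -0.8189] 0.3266242481779431
clip_mouth [0.5367 0.3118 0.1162] 0.8 [253.1 196.7]
edge 481 med [0.5335 0.3245 0.1091] rect [540.9 306.8  34.5 136.4  28.8] pc1 107.0 sd [ 2.1603 42.9811] zmax 0.11798339605517184
foot 3627 med [0.5313 0.337  0.0171] rect [535.  320.3  60.1 121.   16.9] pc1 107.9 sd [19.3207 27.9236] zmax 0.02002338804953996
[ 0.0008 -0.0003 -1.    ]
{"x":-2.0,"y":-0.1,"z":-0.6,"rx":0.04,"ry":0.03,"rz":0.10},
```

Request:
{"api": "apply_moves", "payload": {"deltas": [{"x": -1, "y": 0, "z": 6, "rx": 0, "ry": 0, "rz": 0, "hand": 20}, {"x": 0, "y": 0, "z": 8, "rx": 0, "ry": 0, "rz": 0, "hand": 20}, {"x": 0, "y": 0, "z": 6, "rx": 0, "ry": 0, "rz": 0, "hand": 20}, {"x": 0, "y": 0, "z": 2, "rx": 0, "ry": 0, "rz": 0, "hand": 20}, {"x": 0, "y": 0, "z": 0, "rx": 0, "ry": 0, "rz": 0, "hand": 20}, {"x": 0, "y": 0, "z": 0, "rx": 0, "ry": 0, "rz": 0, "hand": 20}, {"x": 0, "y": 0, "z": 0, "rx": 0, "ry": 0, "rz": 0, "hand": 20}]}}

```text
clock: 9.3
tcp_pos: [0.5399, 0.3069, 0.3507]
tool_rot: [[-0.292, 0.956, 0.005], [0.956, 0.292, 0.002], [0.0, 0.005, -1.0]]
force: [0.0, -0.1, -1.2]
opening: 0.336
```

```bash
cat > chk.py <<'E'
from look import *
im,d,P=look("c",[])
s=get_state(); T,R=np.array(s["tcp_pos"]),np.array(s["tool_rot"])
box(P,d,(.5396,.306),.09,.1,.1125,"edge")
c,Rc,t=cam("side"); a,da=grab_frame("side"); Q=cloud("side",da)
q=(Q-T)@R*1000
m=(da>0)&(abs(q[...,0])<25)&(abs(q[...,1])<28)&(q[...,2]>205)&(q[...,2]<275)&(a.max(-1)<90)
k=q[m]; print("side clip dark pts",len(k),"zrange",np.percentile(k[:,2],[1,99]))
for z in range(205,270,5):
    j=k[(k[:,2]>=z)&(k[:,2]<z+5)]
    if len(j): print(z,np.round([j[:,1].min(),j[:,1].max(),np.median(j[:,0])],1),len(j))
for th in ["clip","clip_mouth","card_edge"]:
    for n in ["side","wrist"]:
        for r in place_of(n,th)[:1]: print(n,th,np.array(r["xyz"]),round(r["conf"],2),"tool",np.round((np.array(r["xyz"])-T)@R*1000,1))
u,v=proj("side",[.5396,.306,.11]).astype(int)
print(u,v)
cv2.imwrite("pics/chk%d.png"%int(s["clock"]*100),np.hstack([cv2.resize(a[v-60:v+60,u-50:u+50],(400,480),interpolation=2),cv2.resize(im[80:330,100:410],(400,480))]))
print(R[:,2]);plan([.5396,.306,.3475],Rdown(16.9),1)
E
python3 chk.py; ls pics
```

```text
9.3 [0.5399 0.3069 0.3507] yaw 16.976600906201455 [ 0.0107 -0.0687 -1.2055] 0.33568548966365236
edge 727 med [0.533  0.321  0.1089] rect [540.4 306.   40.  139.8  16. ] pc1 106.9 sd [ 9.2399 36.6727] zmax 0.11245971189858465
side clip dark pts 420 zrange [207.0731 272.1752]
205 [-14.6  13.6   6.4] 102
210 [-15.3  13.7  13.6] 84
215 [-11.2  12.2  17.5] 38
220 [-12.5  14.2  15.9] 12
225 [-14.   14.5  16.5] 33
230 [-12.3  13.1  17.4] 17
235 [-15.4  16.6  15.5] 34
240 [-17.   18.1  16.1] 34
245 [-18.6  20.1  16.6] 27
250 [-19.8  20.2   5. ] 21
255 [-19.7  19.4   1.6] 3
265 [-2.2 -2.1 -8.1] 4
side clip [0.547  0.3109 0.1369] 0.86 tool [  1.8   6.8 214. ]
wrist clip [0.5439 0.3074 0.1337] 0.68 tool [ -0.7   2.7 217.1]
side clip_mouth [0.4402 0.0458 0.0001] 0.81 tool [-220.6 -173.6  349.8]
wrist clip_mouth [0.5425 0.3118 0.096 ] 0.75 tool [  3.9   2.5 254.8]
side card_edge [0.5402 0.3054 0.1089] 0.61 tool [ -1.5  -1.5 241.9]
wrist card_edge [0.5412 0.3038 0.1138] 0.76 tool [ -3.3  -1.  237. ]
225 267
[ 0.0053  0.0017 -1.    ]
{"x":-0.8,"y":-0.6,"z":3.5,"rx":0.34,"ry":-0.01,"rz":0.08},
chk935.png
m1.png
m2.png
s5.png
s6.png
scene0.png
side0.png
w1.png
w2.png
w3.png
w4.png
w5.png
w6.png
w7.png
w8.png
w9.png
wc.png
```

Request:
{"api": "apply_moves", "payload": {"deltas": [{"x": -0.5, "y": -0.3, "z": 2.5, "rx": 0.3, "ry": 0, "rz": 0, "hand": 20}, {"x": 0, "y": 0, "z": 1, "rx": 0, "ry": 0, "rz": 0, "hand": 20}, {"x": 0, "y": 0, "z": 0, "rx": 0, "ry": 0, "rz": 0, "hand": 20}, {"x": 0, "y": 0, "z": 0, "rx": 0, "ry": 0, "rz": 0, "hand": 20}, {"x": 0, "y": 0, "z": 0, "rx": 0, "ry": 0, "rz": 0, "hand": 20}, {"x": 0, "y": 0, "z": 0, "rx": 0, "ry": 0, "rz": 0, "hand": 20}]}}

```text
clock: 10.2
tcp_pos: [0.5398, 0.3063, 0.347]
tool_rot: [[-0.292, 0.956, -0.0], [0.956, 0.292, 0.0], [0.0, -0.0, -1.0]]
force: [0.5, -0.9, -1.4]
opening: 0.335
```

```bash
rm pics/chk*; python3 chk.py; mv pics/chk*.png pics/fin1.png
```

```text
10.2 [0.5398 0.3063 0.347 ] yaw 16.977543539907874 [ 0.517  -0.9206 -1.4344] 0.33457068080735086
edge 704 med [0.5329 0.3228 0.109 ] rect [538.8 305.5  35.8 140.   16.1] pc1 107.0 sd [ 7.2957 38.7317] zmax 0.11236731255491915
side clip dark pts 423 zrange [207.0041 271.0719]
205 [-14.7  13.6   7. ] 97
210 [-14.4  13.7  13. ] 88
215 [-12.4  12.1  18. ] 34
220 [-13.8  14.3  17.3] 19
225 [-14.   14.6  16.5] 27
230 [-12.2  13.2  17.3] 18
235 [-15.3  16.9  16. ] 30
240 [-16.9  18.5  16. ] 31
245 [-18.4  20.2  15. ] 32
250 [-19.7  19.2  12. ] 26
260 [ -0.5  -0.4 -22.5] 2
265 [-0.8 -0.2  7.3] 11
side clip [0.5435 0.3098 0.133 ] 0.91 tool [  2.3   4.6 214.1]
wrist clip [0.5444 0.3037 0.129 ] 0.57 tool [ -3.8   3.7 218.1]
side clip_mouth [ 0.4393  0.0429 -0.0009] 0.89 tool [-222.6 -173.   348. ]
wrist clip_mouth [0.54   0.3099 0.0915] 0.92 tool [  3.4   1.3 255.6]
side card_edge [0.5388 0.3061 0.1055] 0.93 tool [  0.1  -1.  241.6]
wrist card_edge [0.5429 0.3034 0.1125] 0.88 tool [ -3.7   2.1 234.6]
225 267
[-0.0001  0.0001 -1.    ]
{"x":-0.2,"y":-0.3,"z":-0.4,"rx":0.01,"ry":-0.01,"rz":0.08},
```

View pics/fin1.png

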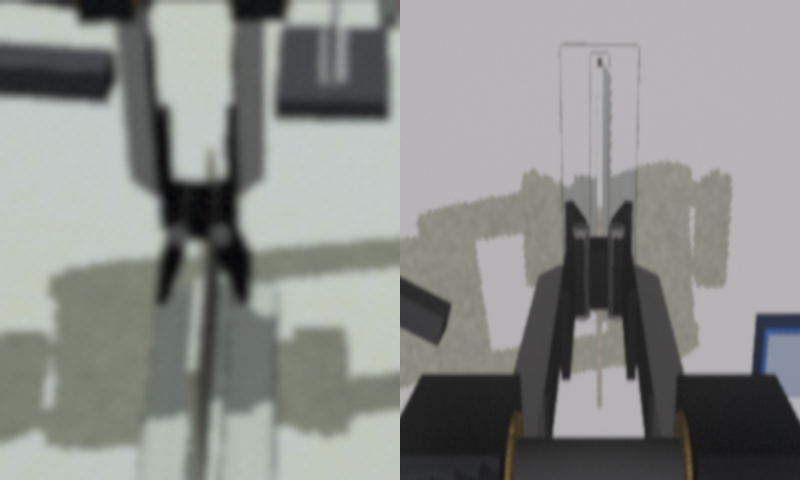

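Left half: the jaws at (170,290) and (235,290) straddle the card edge with a gap on each side. Right half: the card line at (600,230) runs midway between the levers. Handing in.

```bash
python3 - <<'E'
from h import *
s=get_state(); print(s["clock"],abs(s["qvel"]).max(),s["opening"],s["tcp_pos"]); print(job_done())
E
```

```text
10.6 0.08641083351585663 0.33798034208477995 [0.53978873 0.30627081 0.34712656]
the job is handed in; nothing more can be done
None
```

I took the black clip off its tab by squeezing it to the stop, lifted it about 150 mm, and now hold it wide open astride the middle of the wide card's top edge. The job was handed in at 10.6 s of the 34 s allowed.

Last checks:
- **Squeeze:** the opening is about 31.6 mm, which is full gape, at a 20 N grip.
- **Upright and still:** the tool is vertical to within about 0.01°. Joint speeds were under 0.1°/s and the wrist force under 2 N.
- **Depth:** the jaw tips are about 18 mm below the edge.
- **Centring:** the card lies within about 1 mm of midway between the jaws. The clip is about 1 mm from the middle along the edge.

Disagreements:
- **Between cameras:** the scene and side cameras differed by up to 9 mm in y on the tab, clip and card. I relied on the wrist camera, which fell between them.
- **Wrong clip:** the side view's best clip_mouth hit was the orange look-alike, so I ignored it.
- **Refused move:** the first move call was refused for missing keys and moved nothing.

I did not measure the bystanders again at the end. The arm never came near them, and those in view of the later pictures looked unmoved.

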